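Take a driver board out of its sprung holder

ROBOT

A 6-joint arm with a two-finger parallel gripper is mounted at the origin on the work surface. World frame = base frame: x ahead of the robot, y to its left, z up, the work surface at z = 0. Lengths are in m, angles in rad, forces in N, time in s.
With the tool pointing down it reaches from about 0.225 to 0.875 m from the base axis. Payload 3.4 kg.
Tool frame: the origin (TCP) lies on the centre line of the jaws, within the pads' length; the fingertips stand 14 mm ahead of it and the grasp point (between the pads) lies 5 mm behind it; z points along the fingers, y is the line along which they close (so a half turn about z gives the same grasp; the last joint's range is limited). The gripper opens to 85 mm and grips with 20 to 120 N. Pads are 22 mm wide; open, the fingers measure 114 mm over their backs; the gripper's body (76 mm by 85 mm) begins 54 mm behind the grasp point. The pads swing forward as they close: fully open they stand 13 mm farther back than shut.
Start: joints at [-1.379, 0.276, 1.505, -0, 1.361, -0.121], TCP at [0.177, -0.547, 0.245] pointing down, gripper open.
Joint ranges: [-2.89, 2.89], [-0.75, 2.08], [0.22, 2.7], [-1.18, 4.32], [0.11, 2.71], [-2.7, 2.7]. Speed limits (rad/s): [2.57, 2.57, 3.14, 3.14, 3.14, 3.14].

INTERFACE

Orientations are given as a unit quaternion [w, x, y, z].
In Python, from rig import manip, eyes gives the robot as it stands.
- The arm moves only by the shell command python3 -m creep 'ROWS' [FORCE]. ROWS is JSON, a list of rows, each a list of 5 numbers: the opening, from 0 (shut) to 1 (fully open), then the shift along the tool's x, y, z normalised to -1 to 1, where 1 is 0.5 m, then the turn about the tool's z normalised to -1 to 1, where 1 is 360 degrees. In form: [[fingers, dx, dy, dz, spin], ...]. A call has 1 to 10 rows; each row is the pose to reach, as a shift and turn from the pose commanded when the call began, along the tool's axes at that moment, turning the shorter way round; what a row does not reach only later rows make up. A row lasts 1/10 s, in which the tool goes at most 50 mm and 8.59 degrees, less where a joint would pass 70% of its speed; a pose out of reach is approached as far as the arm can. A call with a number of a shift or a turn outside -1 to 1 is refused whole. A call with a gripper value outside its range is refused whole. The fingers move at their own pace and stop on an object; FORCE is the grip in N (left out, the last holds). Time passes only in rows, so rows that repeat a pose let the fingers close. It gives the time, the measured TCP pose, the force, the opening and the grip force at its end, in the units of the state.
- manip.get_state(): the state, without advancing time (a new reading comes with each control period).
- eyes.get_image(name): name is "scene" or "top"; returns a dict with "frame" (480x640x3 uint8, red, green, blue), "fx", "fy", "cx", "cy" (pixels), "R" (3x3) and "t" (3): a world point X has camera coordinates R X + t. Camera axes: x right, y down, z forward; pixel columns grow to the right and rows downward; lengths in m; the calibration is good to about 2 mm. A picture is of the moment at which its call begins. There is no depth.
- manip.sign_off(): hands the job in; it is judged then, once.
Trained networks look in the newest picture that a camera, given by its name, has taken for a name from the list of things; names that differ only in an ending like _2 or _b are one class to them, and where a whole thing is asked for, a point or a joint stands for the part that bears it (a point fixed in the world has none). Each returns a list of dicts, best first, with "confidence" (0 to 1); they miss things now and then, are a little off and sometimes report something else, mostly with a low value. They report only what shows in the picture. A call takes as long as a camera call. They do not tell look-alikes from the thing itself.
- eyes.regions_of(camera, label): "mask" (480x640 bool, what is visible of it) and "bbox" ([left, top, right, bottom] in pixels, round what is visible of it).
- eyes.place_of(camera, label): "centre" ([column, row] in pixels: a listed point, or the origin of a listed thing).
The state is a dict: "clock": time; "qpos": joint angles; "qd": joint speeds; "effort": joint torques, N m; "position": TCP position; "ee_rot": TCP orientation; "contact_force": force on the tool from outside, world axes, zero at the start; "moment": the same for the moment, N m; "width": finger opening in m; "gripper_force": force on a finger pad.
Only numpy, scipy, OpenCV 4.12 (cv2) and the standard library are available. Lean on these libraries where they do the work, as an engineer would, in place of code of your own. Each camera call takes 0.05 s, during which the arm holds its last target. There are 200 camera calls.

TASK

Take the circuit board out of the assembly holder and lay it flat in the black tray, components up, then let go. Its front edge is caught under the holder's front lip: push the board back against the sprung rear strip until the front edge is free, tilt the front up over the lip, and draw it out. Go by feel and never force the board against the holder, set it down on the tray's floor without dropping it, and leave the other things on the bench where they are.

Things in the scene. Friction and masses are not known exactly. Their poses are not given: they have to be found in the camera images.
- board: Loose green circuit board, 130 (x) x 100 (y) x 3.2 mm, 0.15 to 0.25 kg. Origin: centre of its underside; z out of the component side, +x from front to rear edge (as the holder's x at the start). Domes at x -38 to 45, |y| 27 to 47, up to z 10; connectors at x -49 to -41, up to z 9; else chips 3 mm tall. Cracks over 12 N on strip or groove, 15 N on a lip, 40 N on the tray.
- heatsink (a point): Middle of the top of the board's bare aluminium finned heat sink (board x 0, y 0, z 33.2 mm), the thing to grip: 30 mm along x, 40 mm along y, 30 mm tall above the board's top; solid to the fingers.
- board_front (a point): Middle of the lower front edge of the board (board x -65, y 0, z 0).
- board_rear (a point): Middle of the lower rear edge of the board (board x 65, y 0, z 0).
- holder: Aluminium assembly holder screwed to the bench: base 236 (x) x 160 (y) x 8 mm. Origin: centre of underside; +x from front to rear rail. Both rails are one frame on two rods, clamped by hand anywhere -5.5 to +5.5 mm along x: NOT measured, feel for it. The board lies on their ledges, underside at z 30, centred on the holder within 1 mm; end stops leave it 2 to 4 mm in y. Highest point z 41.
- front_lip (a point): Point of the holder at x -57.4, z 38 mm: upper inner edge of the front lip IF the frame were in its middle position. The lip is 3.5 mm thick, 4.5 mm above the ledge (1.3 mm above the board), and overlaps the board's front edge by 1.6 to 13.6 mm. With the rear lower edge on its ledge the front passes over the lip's top at 0.07 rad of tilt.
- rear_strip (a point): Point of the holder at x 71.3, z 30 mm: face of the black sprung strip in the rear groove, frame in middle position. Starts 0.3 to 12.3 mm behind the board. 3 N per mm; solid stop after 2.8 mm (8.4 N). The front edge is free of the lip with the strip pushed in 1.3 mm (3.9 N) or more: keep 5 to 7.5 N on it while tilting; let go and it pushes the board back.
- rear_lip (a point): Point of the holder at x 57.4, z 37.5 mm: lower inner edge of the rear lip (frame in middle position), 3.5 mm thick, 7.5 mm above the ledge. It overlaps the board's rear edge, which must stay low until it is drawn out forwards, 15 to 17 mm from fully back; about 0.2 rad of tilt fits.
- tray: Black open tray, fixed, 190 (x) x 150 (y) x 22 mm high outside, walls 4 mm. Origin: centre of its underside. Empty. The board must be let go on its floor, not dropped in (a fall of 5 mm is already rough).
- tray_in (a point): Centre of the tray's inner floor; x along the 190 mm side.
- tape: Bystander: orange roll of tape lying flat, 76 mm across, 24 mm high.
- screwdriver: Bystander: screwdriver lying on the mat, 170 mm long.
- mug: Bystander: white mug, 84 mm across, 90 mm high.
Not all that is in view belongs to the job. Of the things like the board, leave any that is red; of the rest the larger one is meant.

How it is judged:
By the outcome, as a careful person would: the job done as asked, in the order asked, and still so for the second after the job is handed in, with the robot touching nothing.
It also fails if it takes over 64 s, if anything falls off the work surface, if the arm or the gripper's body presses on something with over 40 N, if the wrist force passes 120 N, or if a joint passes its speed limit or range.

## Working session

There is one attempt and no reset: what is moved stays moved. The work goes in short steps, Python scripts to look and compute and a shell command to move; the robot and the scene stay as the last step left them, time stands still between calls to the robot, and variables do not carry over. Pictures are saved under pics/ and viewed, at most 10 in all, crops included, and the job is handed in when it is done.

```bash
mkdir -p pics; ls; cat > h.py <<'E'
import numpy as np, cv2
from rig import manip, eyes
def ray(im,px):
    R=np.array(im["R"]);t=np.array(im["t"])
    d=R.T@np.array([(px[0]-im["cx"])/im["fx"],(px[1]-im["cy"])/im["fy"],1]);return -R.T@t,d
def at_z(im,px,z):
    o,d=ray(im,px);return o+d*(z-o[2])/d[2]
def proj(im,X):
    c=np.array(im["R"])@np.array(X)+np.array(im["t"]);return [im["fx"]*c[0]/c[2]+im["cx"],im["fy"]*c[1]/c[2]+im["cy"]]
def tri(a,pa,b,pb):
    A=np.zeros((3,3));B=np.zeros(3);rs=[]
    for im,p in((a,pa),(b,pb)):
        o,d=ray(im,p);d=d/np.linalg.norm(d);P=np.eye(3)-np.outer(d,d);A+=P;B+=P@o
    return np.linalg.solve(A,B)
def save(im,n,crop=None,s=1):
    f=im["frame"][:,:,::-1]
    if crop: f=f[crop[1]:crop[3],crop[0]:crop[2]]
    cv2.imwrite("pics/"+n,cv2.resize(f,None,fx=s,fy=s,interpolation=cv2.INTER_CUBIC))
E
python3 - <<'E'
from h import *
T=eyes.get_image("top");S=eyes.get_image("scene")
save(T,"top0.png");save(S,"scene0.png")
for n in ["board","heatsink","board_front","board_rear","holder","front_lip","rear_strip","rear_lip","tray","tray_in"]:
    for c in("top","scene"):
        print(n,c,[(np.round(r["centre"],1).tolist(),round(r["confidence"],2)) for r in eyes.place_of(c,n)[:4]])
print(manip.get_state())
E
```

```text
pics
board top [([166.7, 317.0], 0.9), ([265.3, 283.5], 0.79), ([252.7, 163.6], 0.66)]
board scene [([397.1, 290.7], 0.92), ([266.2, 398.3], 0.85), ([517.8, 367.3], 0.58)]
heatsink top [([262.7, 277.8], 0.7), ([167.1, 311.8], 0.59), ([248.5, 158.9], 0.57)]
heatsink scene [([264.5, 383.8], 0.94), ([526.3, 358.7], 0.66)]
board_front top [([221.2, 165.8], 0.93), ([169.1, 338.6], 0.78), ([255.7, 311.1], 0.66)]
board_front scene [([393.8, 290.5], 0.69), ([536.4, 350.1], 0.66), ([293.9, 428.8], 0.65), ([249.5, 204.6], 0.22)]
board_rear top [([277.2, 250.2], 0.86), ([165.8, 292.9], 0.83), ([279.2, 160.0], 0.61)]
board_rear scene [([508.7, 381.8], 0.92), ([356.1, 299.2], 0.84), ([243.7, 368.3], 0.57)]
holder top []
holder scene [([390.6, 301.9], 0.94)]
front_lip top [([440.6, 250.2], 0.19)]
front_lip scene [([425.6, 280.9], 0.98)]
rear_strip top [([276.9, 250.4], 0.8), ([265.7, 276.8], 0.51)]
rear_strip scene [([354.4, 302.0], 0.59)]
rear_lip top [([273.0, 253.8], 0.92)]
rear_lip scene [([363.2, 295.9], 0.63), ([249.2, 203.9], 0.59)]
tray top []
tray scene [([250.1, 209.6], 0.73), ([397.7, 276.6], 0.37)]
tray_in top [([439.9, 250.3], 0.58)]
tray_in scene []
{'clock': 1.1, 'qpos': array([-1.37900277e+00,  2.75905493e-01,  1.50489720e+00,  1.37438779e-06,
        1.36069862e+00, -1.20956016e-01]), 'qd': array([-1.05862429e-04,  6.20837803e-04,  1.79379672e-03, -6.07624804e-04,
        1.25282246e-05, -5.86598599e-04]), 'effort': array([-1.69324463e-03, -4.16677916e+01, -2.46101367e+01, -2.55422292e-04,
       -2.27730897e-05, -7.69585483e-06]), 'position': array([ 0.17693962, -0.54713482,  0.245326  ]), 'ee_rot': array([4.56197822e-05, 9.87798379e-01, 1.55738115e-01, 2.28898374e-06]), 'contact_force': array([-0.22788301, -0.29513649, -0.26179597]), 'moment': array([0.01472838, 0.01037446, 0.02498022]), 'gripper_force': 0.0, 'width': 0.08511792442992444}
```

View pics/top0.png

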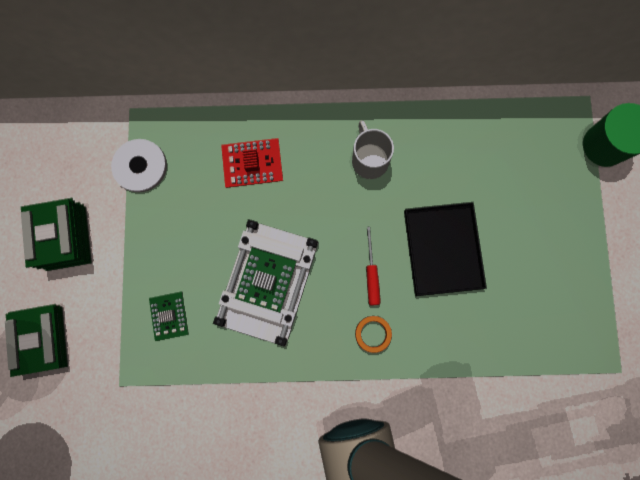

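View pics/scene0.png

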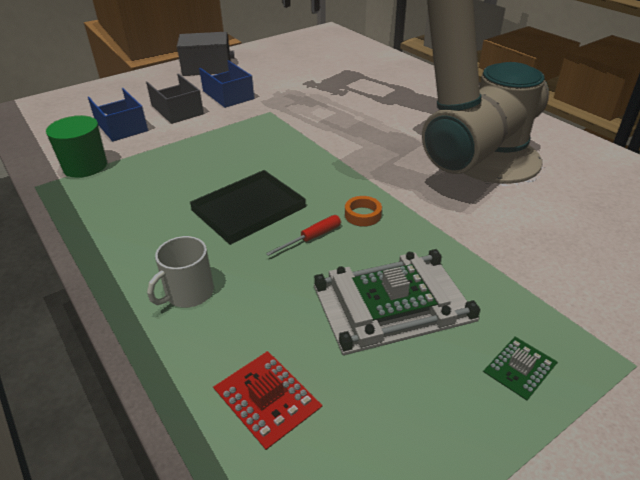

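```bash
python3 - <<'E'
from h import *
T=eyes.get_image("top");S=eyes.get_image("scene")
def near(c,n,p,r=15):
    l=[np.array(x["centre"]) for x in eyes.place_of(c,n) if np.linalg.norm(np.array(x["centre"])-p)<r]
    return l[0] if l else None
save(T,"crop.png",(200,205,330,355),4)
Z={"board_front":.030,"board_rear":.030,"heatsink":.0632,"front_lip":.038,"rear_lip":.0375,"rear_strip":.030,"holder":0,"tray_in":.004,"tray":0}
P={"board_front":(255.7,311),"board_rear":(277,250),"heatsink":(263,278),"front_lip":(255,308),"rear_lip":(273,254),"rear_strip":(277,250),"holder":(265,284),"tray_in":(440,250),"tray":(440,250)}
Q={"board_front":(425,285),"board_rear":(356,299),"heatsink":(397,270),"front_lip":(425,281),"rear_lip":(363,296),"rear_strip":(354,302),"holder":(391,302),"tray_in":(250,210),"tray":(250,210)}
for n in Z:
    a=near("top",n,np.array(P[n]));b=near("scene",n,np.array(Q[n]))
    print(n, None if a is None else at_z(T,a,Z[n]).round(4), None if b is None else at_z(S,b,Z[n]).round(4))
# tray fitted rect, and board mask rect
for n,p in(("tray",(440,250)),("holder",(265,284)),("board",(265,284))):
    for r in eyes.regions_of("top",n):
        m=r["mask"].astype(np.uint8)
        c=max(cv2.findContours(m,0,2)[0],key=cv2.contourArea)
        rc=cv2.minAreaRect(c)
        print(n,round(r["confidence"],2),np.round(rc[0],1),np.round(rc[1],1),round(rc[2],1),[at_z(T,q,{"tray":.022,"holder":.008,"board":.033}[n]).round(3)[:2].tolist() for q in cv2.boxPoints(rc)])
print(T["fx"],T["t"],(-np.array(T["R"]).T@T["t"]).round(3))
E
```

```text
board_front [0.4461 0.2362 0.03  ] [0.4501 0.2403 0.03  ]
board_rear None [0.574  0.1888 0.03  ]
heatsink [0.5176 0.2182 0.0632] [0.5051 0.2143 0.0632]
front_lip [0.4587 0.2329 0.038 ] [0.4567 0.2378 0.038 ]
rear_lip None [0.5633 0.195  0.0375]
rear_strip [0.575 0.188 0.03 ] [0.5749 0.1902 0.03  ]
holder None [0.509  0.2102 0.    ]
tray_in [ 0.5719 -0.1737  0.004 ] [ 0.5707 -0.1773  0.004 ]
tray [ 0.5724 -0.1737  0.    ] [ 0.5717 -0.175   0.    ]
tray 0.69 [373.  333.5] [35. 36.] 90.0 [[0.432, 0.028], [0.431, -0.048], [0.358, -0.045], [0.36, 0.03]]
tray 0.6 [444.5 248.7] [89.1 73.1] 82.2 [[0.659, -0.083], [0.677, -0.243], [0.484, -0.254], [0.467, -0.099]]
holder 0.74 [265.1 281.5] [ 77.9 111.3] 17.5 [[0.426, 0.334], [0.655, 0.263], [0.599, 0.1], [0.373, 0.176]]
board 0.85 [167.8 315.8] [44.9 34.9] 81.4 [[0.485, 0.464], [0.494, 0.392], [0.401, 0.376], [0.393, 0.447]]
board 0.73 [251.6 162.2] [43.2 57.9] 83.7 [[0.816, 0.312], [0.827, 0.185], [0.729, 0.176], [0.718, 0.301]]
board 0.6 [265.8 278.8] [47.4 54.7] 18.4 [[0.478, 0.28], [0.587, 0.243], [0.553, 0.148], [0.444, 0.186]]
503.25129646219 [0.0969287  0.58859511 1.01641152] [0.425 0.08  1.096]
```

View pics/crop.png

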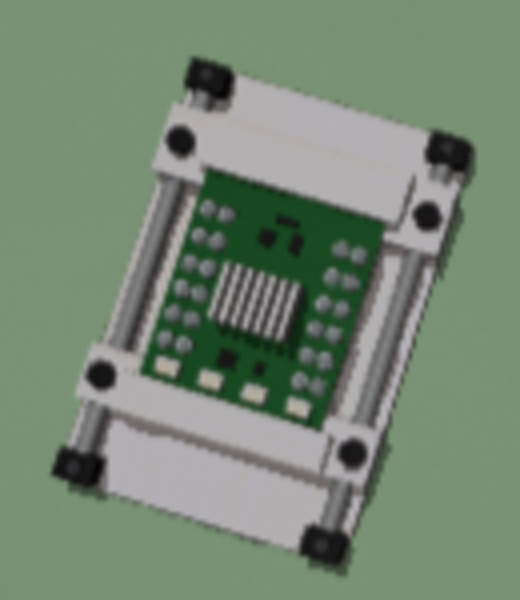

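```bash
python3 - <<'E'
from h import *
T=eyes.get_image("top");S=eyes.get_image("scene")
c=lambda p:(p[0]/4+200-.375,p[1]/4+205-.375)
pts=[c(p) for p in((180,140),(427,215),(100,373),(352,453))]
W=[at_z(T,p,.041)[:2] for p in pts]; W=np.array(W)
ang=lambda v:np.degrees(np.arctan2(v[1],v[0]))
print(W.round(4).tolist(),"yaws",ang(W[0]-W[2]),ang(W[1]-W[3]),ang(W[0]-W[1])-90,ang(W[2]-W[3])-90,"mid",W.mean(0))
k=[c(p) for p in((208,77),(448,152),(78,467),(325,546))];K=np.array([at_z(T,p,.025)[:2] for p in k])
print(K.round(4).tolist(),ang(K[0]-K[2]),ang(K[1]-K[3]),ang(K[0]-K[1])-90,ang(K[2]-K[3])-90,"mid",K.mean(0))
hs=[c(p) for p in((225,262),(302,285),(288,340),(210,318))]
H=np.array([at_z(T,p,.0632)[:2] for p in hs]);print("hs",H.round(4).tolist(),H.mean(0))
hv=cv2.cvtColor(S["frame"],cv2.COLOR_RGB2HSV)
save(S,"s_crop.png",(310,240,480,350),4.5)
E
```

```text
[[0.5989, 0.2574], [0.5553, 0.127], [0.4768, 0.2992], [0.4321, 0.1682]] yaws -18.89286930892171 -18.521504937749757 -18.473152978804862 -18.830188151727825 mid [0.51575812 0.21295418]
[[0.6357, 0.2449], [0.5911, 0.1157], [0.4287, 0.3138], [0.3845, 0.1843]] -18.403140636705977 -18.3735512495933 -19.035609752164376 -18.812515560432033 mid [0.51000324 0.21468312]
hs [[0.5309, 0.2305], [0.518, 0.1909], [0.49, 0.1984], [0.5023, 0.2383]] [0.51030073 0.21453678]
```

View pics/s_crop.png

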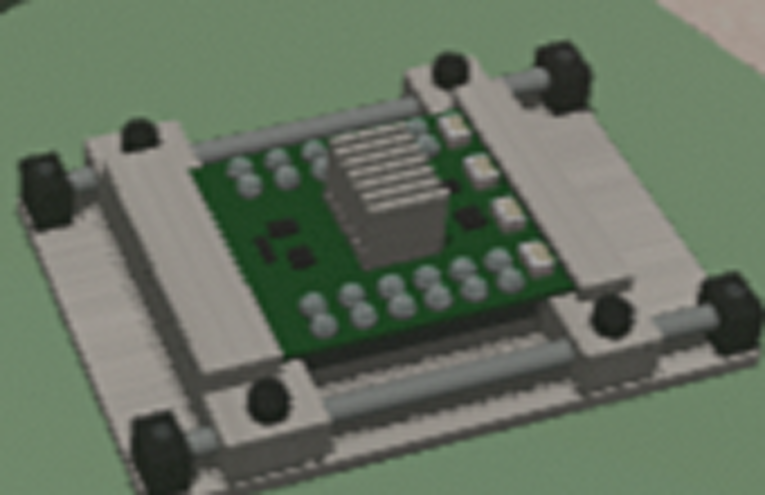

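```bash
python3 -m creep '[[1,0.54,-0.62,0,0.1016],[1,0.54,-0.62,0,0.1016],[1,0.54,-0.62,0,0.1016],[1,0.54,-0.62,0,0.1016],[1,0.54,-0.62,0,0.1016],[1,0.54,-0.62,0,0.1016],[1,0.54,-0.62,0,0.1016],[1,0.54,-0.62,0,0.1016],[1,0.54,-0.62,0,0.1016],[1,0.54,-0.62,0,0.1016]]' 20
cat >> h.py <<'E'
from scipy.spatial.transform import Rotation as Ro
def tool():
    s=manip.get_state();q=s["ee_rot"];M=Ro.from_quat([q[1],q[2],q[3],q[0]]).as_matrix()
    return s,M
def goto(p,yaw):
    s,M=tool();y=np.degrees(np.arctan2(M[1,0],M[0,0]))
    print("yaw",round(y,2),"tilt",M[:,2].round(4),"shift units",(M.T@(np.array(p)-s["position"])/.5).round(4),"spin",round((y-yaw)/360,4))
HX=np.array([np.cos(np.radians(-18.65)),np.sin(np.radians(-18.65)),0]);HY=np.array([-HX[1],HX[0],0])
HO=np.array([.5103,.2145,0])
def st():
    s,M=tool();f=s["contact_force"];p=s["position"]-HO
    print("t%.1f"%s["clock"],"holder xyz mm",(1e3*np.array([p@HX,p@HY,p[2]])).round(2),"F xyz",np.array([f@HX,f@HY,f[2]]).round(2),"w",round(s["width"]*1e3,1),"g",round(s["gripper_force"],1),"My",round(float(s["moment"]@HY),3))
E
python3 -c "
from h import *
st();goto([.5065,.2158,.13],-18.65)"
```

```text
clock: 3.35
position: [0.3389, -0.1671, 0.2456]
ee_rot: [0.0, 0.987, -0.16, 0.0]
contact_force: [0.5, 0.3, -0.6]
width: 0.0853
gripper_force: 0.0
t3.4 holder xyz mm [ -40.39 -416.33  245.58] F xyz [ 0.35  0.41 -0.59] w 85.3 g 0.0 My -0.015
yaw -18.39 tilt [ 8.e-04 -2.e-04 -1.e+00] shift units [ 0.0763 -0.8323  0.2313] spin 0.0007
```

```bash
python3 -m creep '[[1,0.076,-0.83,0.1,0],[1,0.076,-0.83,0.1,0],[1,0.076,-0.83,0.1,0],[1,0.076,-0.83,0.1,0],[1,0.076,-0.83,0.1,0],[1,0.076,-0.83,0.23,0],[1,0.076,-0.83,0.23,0],[1,0.076,-0.83,0.23,0],[1,0.076,-0.83,0.23,0],[1,0.076,-0.83,0.23,0]]'
python3 -m creep '[[1,0,0,0,0],[1,0,0,0,0],[1,0,0,0,0]]'
python3 - <<'E'
from h import *
st();goto([.5065,.2158,.064],-18.65)
T=eyes.get_image("top");S=eyes.get_image("scene")
save(S,"s2.png",(280,150,500,350),3.5)
E
```

```text
clock: 4.35
position: [0.5087, 0.2139, 0.1273]
ee_rot: [0.0, 0.987, -0.161, -0.001]
contact_force: [-1.2, -1.3, 0.3]
width: 0.085
gripper_force: 0.0
clock: 4.65
position: [0.5075, 0.2105, 0.1311]
ee_rot: [0.0, 0.987, -0.163, 0.001]
contact_force: [0.4, -0.5, -0.5]
width: 0.0853
gripper_force: 0.0
t4.7 holder xyz mm [ -1.4   -4.7  131.11] F xyz [ 0.57 -0.31 -0.45] w 85.3 g 0.0 My -0.017
yaw -18.76 tilt [ 1.2e-03 -2.0e-04 -1.0e+00] shift units [-0.0054 -0.0094  0.1342] spin -0.0003
```

View pics/s2.png

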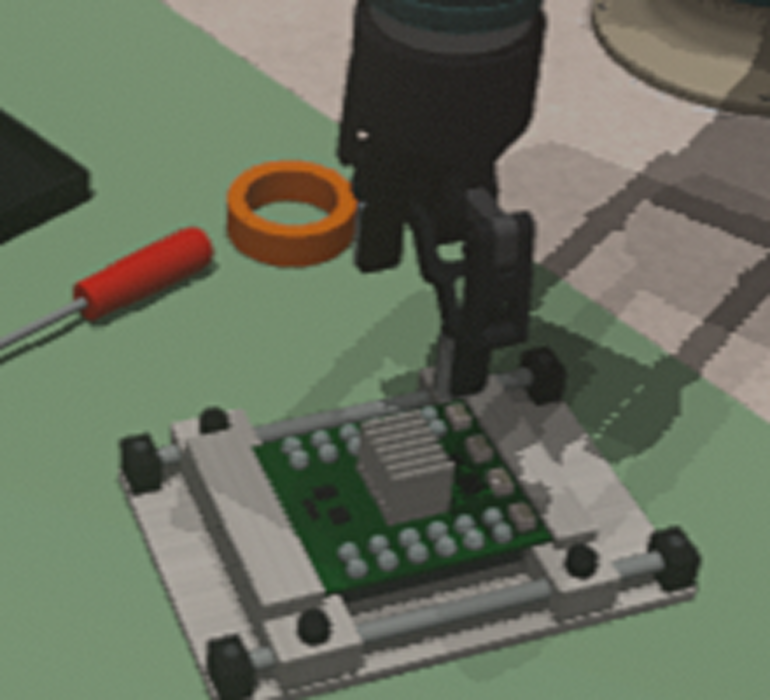

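```bash
python3 -m creep '[[1,-0.005,-0.0094,0.03,0],[1,-0.005,-0.0094,0.06,0],[1,-0.005,-0.0094,0.09,0],[1,-0.005,-0.0094,0.11,0],[1,-0.005,-0.0094,0.122,0],[1,-0.005,-0.0094,0.13,0],[1,-0.005,-0.0094,0.134,0],[1,-0.005,-0.0094,0.134,0],[1,-0.005,-0.0094,0.134,0]]'
python3 - <<'E'
from h import *
st();goto([.5065,.2158,.064],-18.65)
S=eyes.get_image("scene")
save(S,"s3.png",(330,200,470,320),5.5)
E
```

```text
clock: 5.65
position: [0.5067, 0.2173, 0.0637]
ee_rot: [-0.0, 0.987, -0.162, 0.0]
contact_force: [-0.2, 0.3, 0.4]
width: 0.0851
gripper_force: 0.0
t5.7 holder xyz mm [-4.34  1.49 63.67] F xyz [-0.26  0.24  0.39] w 85.1 g 0.0 My 0.007
yaw -18.65 tilt [ 9.e-04  2.e-04 -1.e+00] shift units [ 0.0007  0.0029 -0.0007] spin -0.0
```

View pics/s3.png

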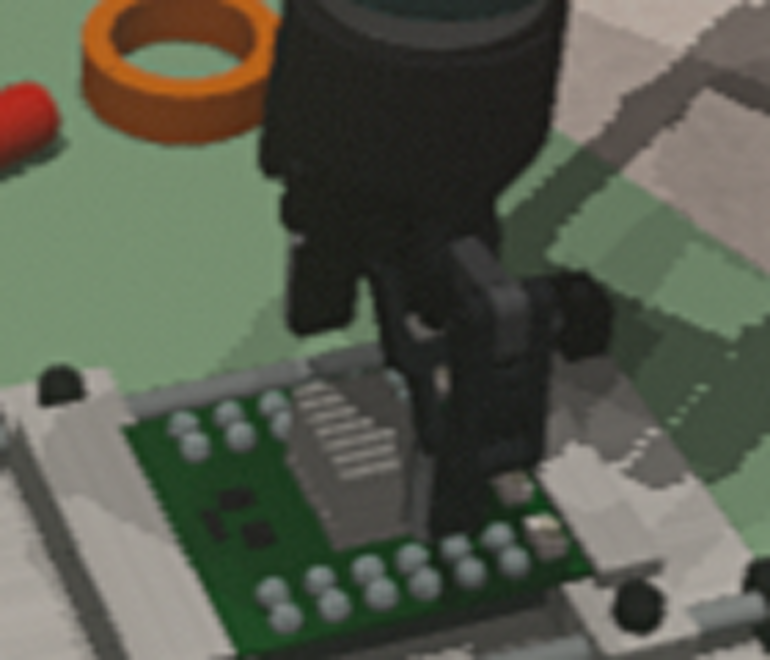

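```bash
python3 - <<'E'
from h import *
S=eyes.get_image("scene")
for x in(-15,-4.3,7):
  for y in (43,57):
   for z in (50,58):
    p=proj(S,HO+HX*x/1e3+HY*(y/1e3)+[0,0,z/1e3]);print(x,y,z,"crop",((p[0]-330)*5.5).__round__(),((p[1]-200)*5.5).__round__())
for x in(-15,15):
  for y in(-20,20):
    p=proj(S,HO+HX*x/1e3+HY*y/1e3+[0,0,.0632]);print("hs",x,y,((p[0]-330)*5.5).__round__(),((p[1]-200)*5.5).__round__())
E
```

```text
-15 43 50 crop 458 543
-15 43 58 crop 461 524
-15 57 50 crop 479 577
-15 57 58 crop 481 557
-4.3 43 50 crop 424 551
-4.3 43 58 crop 427 532
-4.3 57 50 crop 444 585
-4.3 57 58 crop 447 566
7 43 50 crop 388 560
7 43 58 crop 390 541
7 57 50 crop 408 594
7 57 58 crop 410 574
hs -15 -20 375 370
hs -15 20 430 458
hs 15 -20 283 391
hs 15 20 335 480
```

```bash
python3 -m creep '[[1,0,0.002,0.008,0],[1,0,0.002,0.0155,0],[1,0,0.002,0.0155,0],[0.6,0,0.002,0.0155,0],[0.55,0,0.002,0.0155,0],[0.5,0,0.002,0.0155,0],[0.5,0,0.002,0.0155,0],[0.5,0,0.002,0.0155,0]]' 20
python3 - <<'E'
from h import *
st()
S=eyes.get_image("scene")
save(S,"s4.png",(330,200,470,320),5.5)
E
```

```text
clock: 6.55
position: [0.5061, 0.2163, 0.0556]
ee_rot: [0.0, 0.987, -0.162, 0.0]
contact_force: [-0.4, -0.1, -0.3]
width: 0.0428
gripper_force: 0.0
t6.5 holder xyz mm [-4.59  0.34 55.6 ] F xyz [-0.33 -0.21 -0.32] w 42.8 g 0.0 My -0.014
```

View pics/s4.png

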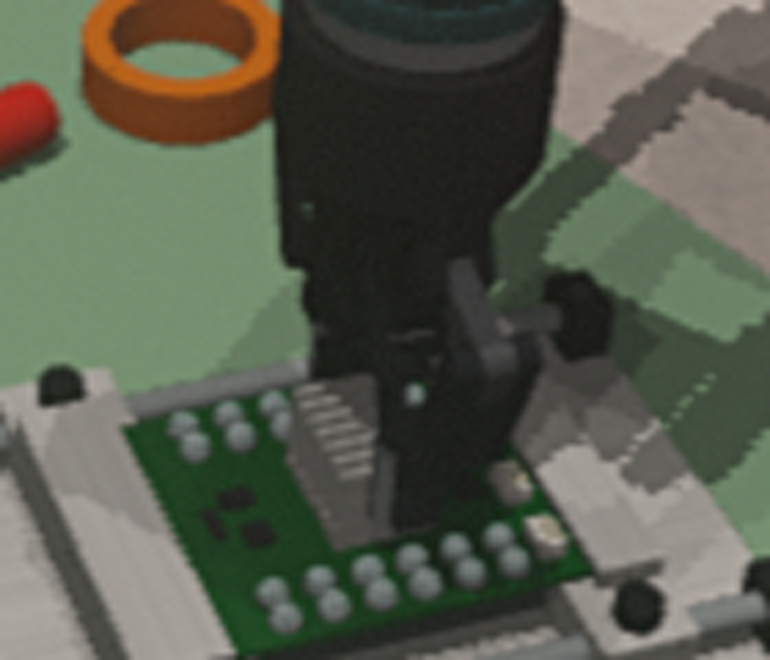

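```bash
python3 -m creep '[[0.46,0,0,0,0],[0.44,0,0,0,0],[0.42,0,0,0,0],[0.4,0,0,0,0],[0.4,0,0,0,0],[0.4,0,0,0,0]]' 20
python3 - <<'E'
from h import *
st()
S=eyes.get_image("scene")
for x in(-15,6):
  for z in(42,46,50,54):
    p=proj(S,HO+HX*x/1e3+HY*.0215+[0,0,z/1e3]);print(x,z,[round((p[0]-330)*5.5),round((p[1]-200)*5.5)])
E
```

```text
clock: 7.2
position: [0.5062, 0.2164, 0.0557]
ee_rot: [-0.0, 0.987, -0.162, 0.0]
contact_force: [-0.1, 1.7, 2.6]
width: 0.0399
gripper_force: 20.2
t7.2 holder xyz mm [-4.5   0.53 55.74] F xyz [-0.65  1.56  2.64] w 39.9 g 20.2 My 0.164
-15 42 [425, 513]
-15 46 [426, 503]
-15 50 [428, 493]
-15 54 [429, 484]
6 42 [360, 528]
6 46 [361, 518]
6 50 [362, 509]
6 54 [363, 499]
```

```bash
python3 -m creep '[[0.38,0.001,0,-0.0006,0],[0.38,0.002,0,-0.0006,0],[0.38,0.004,0,-0.0006,0],[0.38,0.006,0,-0.0006,0],[0.38,0.008,0,-0.0006,0],[0.38,0.008,0,-0.0006,0]]'
python3 -c "
from h import *
st()"
```

```text
clock: 7.85
position: [0.5095, 0.2147, 0.0557]
ee_rot: [0.0, 0.987, -0.162, -0.0]
contact_force: [-2.4, 0.6, 3.7]
width: 0.0396
gripper_force: 20.5
t7.8 holder xyz mm [-0.81 -0.08 55.73] F xyz [-2.47 -0.17  3.72] w 39.6 g 20.5 My 0.415
```

```bash
python3 -m creep '[[0.38,0,0,-0.0008,0],[0.38,0.002,0,-0.0008,0],[0.38,0.004,0,-0.0008,0],[0.38,0.006,0,-0.0008,0],[0.38,0.006,0,-0.0008,0]]'
python3 -c "
from h import *
st()"
```

```text
clock: 8.35
position: [0.513, 0.2138, 0.0559]
ee_rot: [0.0, 0.987, -0.162, 0.0]
contact_force: [-0.4, -0.1, -2.2]
width: 0.0396
gripper_force: 20.4
t8.3 holder xyz mm [ 2.77  0.21 55.93] F xyz [-0.34 -0.27 -2.22] w 39.6 g 20.4 My 0.06
```

```bash
for i in 1; do python3 -m creep '[[0.38,0.002,0,0,0],[0.38,0.004,0,0,0],[0.38,0.005,0,0,0],[0.38,0.005,0,0,0]]'; done
python3 -c "
from h import *
st()"
```

```text
clock: 8.75
position: [0.5151, 0.2132, 0.0562]
ee_rot: [0.0, 0.987, -0.162, 0.0]
contact_force: [-0.9, -0.4, -2.5]
width: 0.0399
gripper_force: 20.4
t8.8 holder xyz mm [ 5.    0.3  56.22] F xyz [-0.76 -0.71 -2.49] w 39.9 g 20.4 My -0.007
```

```bash
python3 -m creep '[[0.38,0.001,0,0,0],[0.38,0.002,0,0,0],[0.38,0.002,0,0,0]]'
python3 -c "
from h import *
st()"
```

```text
clock: 9.05
position: [0.5158, 0.2129, 0.0562]
ee_rot: [0.0, 0.987, -0.162, -0.0]
contact_force: [-0.7, 0.1, -1.8]
width: 0.0392
gripper_force: 20.4
t9.1 holder xyz mm [ 5.74  0.28 56.22] F xyz [-0.68 -0.1  -1.77] w 39.2 g 20.4 My 0.086
```

```bash
python3 -m creep '[[0.38,0.001,0,0,0],[0.38,0.002,0,0,0],[0.38,0.002,0,0,0]]'
python3 -c "
from h import *
st()"
```

```text
clock: 9.35
position: [0.5164, 0.2127, 0.0562]
ee_rot: [0.0, 0.987, -0.162, -0.0]
contact_force: [-1.9, 1.3, -1.1]
width: 0.0393
gripper_force: 20.6
t9.3 holder xyz mm [ 6.36  0.23 56.19] F xyz [-2.21  0.66 -1.12] w 39.3 g 20.6 My 0.349
```

```bash
python3 -m creep '[[0.38,0.001,0,0,0],[0.38,0.0014,0,0,0],[0.38,0.0014,0,0,0]]'
python3 -c "
from h import *
st()"
```

```text
clock: 9.65
position: [0.5169, 0.2125, 0.0561]
ee_rot: [0.0, 0.987, -0.162, -0.001]
contact_force: [-2.6, 0.9, 0.2]
width: 0.0394
gripper_force: 20.6
t9.7 holder xyz mm [ 6.93  0.24 56.15] F xyz [-2.75  0.02  0.21] w 39.4 g 20.6 My 0.528
```

```bash
python3 -m creep '[[0.38,0.0006,0,0,0],[0.38,0.001,0,0,0],[0.38,0.001,0,0,0]]'
python3 -c "
from h import *
st()"
```

```text
clock: 9.95
position: [0.5174, 0.2123, 0.0561]
ee_rot: [0.0, 0.987, -0.162, -0.001]
contact_force: [-4.0, 2.4, 0.3]
width: 0.0399
gripper_force: 20.7
t9.9 holder xyz mm [ 7.39  0.19 56.11] F xyz [-4.54  0.97  0.31] w 39.9 g 20.7 My 0.848
```

```bash
python3 -m creep '[[0.38,0.0006,0,0,0],[0.38,0.0012,0,0,0],[0.38,0.0012,0,0,0]]'
python3 -c "
from h import *
st()"
```

```text
clock: 10.25
position: [0.5176, 0.2122, 0.0561]
ee_rot: [0.0, 0.987, -0.162, -0.001]
contact_force: [-4.3, 3.5, 1.4]
width: 0.0394
gripper_force: 20.8
t10.2 holder xyz mm [ 7.65  0.2  56.12] F xyz [-5.19  1.9   1.37] w 39.4 g 20.8 My 0.901
```

```bash
python3 -m creep '[[0.38,0.0006,0,-0.001,0],[0.38,0.001,0,-0.002,0],[0.38,0.001,0,-0.002,0]]'
python3 -c "
from h import *
st()"
```

```text
clock: 10.55
position: [0.5176, 0.2122, 0.0566]
ee_rot: [-0.0, 0.987, -0.162, -0.002]
contact_force: [-4.6, 3.6, -2.0]
width: 0.0397
gripper_force: 20.6
t10.6 holder xyz mm [ 7.65  0.2  56.57] F xyz [-5.5   1.96 -1.96] w 39.7 g 20.6 My 1.081
```

```bash
python3 -m creep '[[0.38,0.0004,0,-0.001,0],[0.38,0.0008,0,-0.002,0],[0.38,0.0012,0,-0.003,0],[0.38,0.0012,0,-0.003,0]]'
python3 -c "
from h import *
st()"
```

```text
clock: 10.95
position: [0.5181, 0.212, 0.0579]
ee_rot: [0.0, 0.987, -0.162, -0.002]
contact_force: [-4.6, 3.4, -2.6]
width: 0.0397
gripper_force: 20.7
t10.9 holder xyz mm [ 8.22  0.14 57.93] F xyz [-5.47  1.74 -2.56] w 39.7 g 20.7 My 0.965
```

```bash
python3 -m creep '[[0.38,0.0004,0,-0.001,0],[0.38,0.0008,0,-0.002,0],[0.38,0.0012,0,-0.003,0],[0.38,0.0016,0,-0.004,0],[0.38,0.0016,0,-0.004,0]]'
python3 -c "
from h import *
st()"
```

```text
clock: 11.45
position: [0.5189, 0.2116, 0.0599]
ee_rot: [0.0, 0.987, -0.162, -0.002]
contact_force: [-4.6, 3.3, -2.6]
width: 0.0394
gripper_force: 20.7
t11.4 holder xyz mm [ 9.1   0.06 59.92] F xyz [-5.4   1.66 -2.64] w 39.4 g 20.7 My 1.024
```

```bash
python3 -m creep '[[0.38,0.0004,0,-0.001,0],[0.38,0.0008,0,-0.002,0],[0.38,0.0012,0,-0.003,0],[0.38,0.0014,0,-0.004,0],[0.38,0.0014,0,-0.004,0]]'
python3 -c "
from h import *
st()"
```

```text
clock: 11.95
position: [0.5199, 0.2113, 0.062]
ee_rot: [0.0, 0.987, -0.162, -0.001]
contact_force: [-4.5, 3.3, -3.0]
width: 0.0397
gripper_force: 20.7
t11.9 holder xyz mm [1.012e+01 6.000e-02 6.201e+01] F xyz [-5.27  1.69 -3.03] w 39.7 g 20.7 My 1.023
```

```bash
python3 -m creep '[[0.38,0.0004,0,-0.001,0],[0.38,0.0008,0,-0.002,0],[0.38,0.0014,0,-0.003,0],[0.38,0.0018,0,-0.004,0],[0.38,0.0018,0,-0.004,0]]'
python3 - <<'E'
from h import *
st()
S=eyes.get_image("scene")
save(S,"s5.png",(335,225,475,340),5.5)
E
```

```text
clock: 12.45
position: [0.5211, 0.2109, 0.0642]
ee_rot: [0.0, 0.987, -0.162, -0.001]
contact_force: [-4.3, 3.1, -3.2]
width: 0.0399
gripper_force: 20.7
t12.4 holder xyz mm [1.139e+01 6.000e-02 6.424e+01] F xyz [-5.07  1.61 -3.24] w 39.9 g 20.7 My 0.983
```

View pics/s5.png

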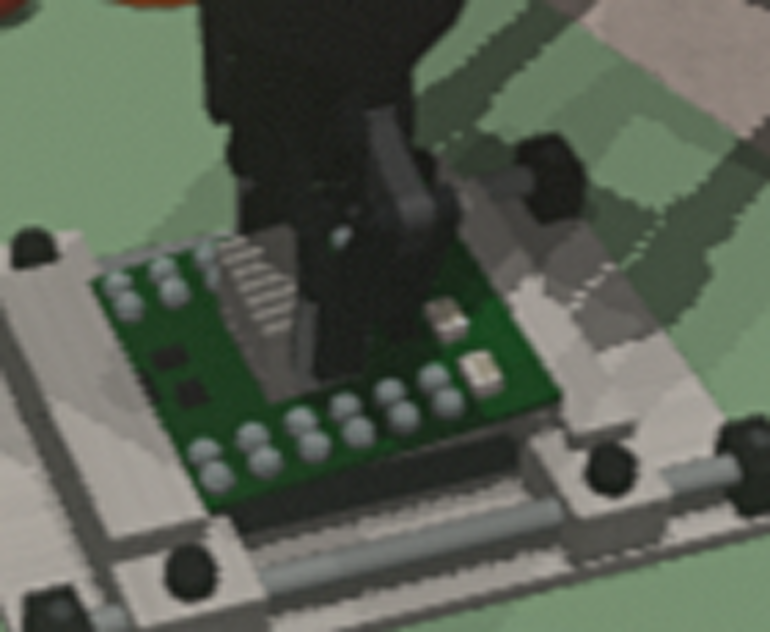

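```bash
python3 - <<'E'
from h import *
S=eyes.get_image("scene")
for x in(-56,-52,-48):
  for z in(33,37,41,45):
    p=proj(S,HO+HX*x/1e3+HY*.050+[0,0,z/1e3]);q=proj(S,HO+HX*x/1e3-HY*.050+[0,0,z/1e3]);print(x,z,[round((p[0]-335)*5.5),round((p[1]-225)*5.5)],[round((q[0]-335)*5.5),round((q[1]-225)*5.5)])
st()
E
```

```text
-56 33 [562, 432] [421, 215]
-56 37 [564, 423] [422, 206]
-56 41 [566, 413] [423, 197]
-56 45 [567, 404] [425, 188]
-52 33 [550, 435] [409, 218]
-52 37 [552, 426] [411, 209]
-52 41 [553, 416] [412, 199]
-52 45 [555, 407] [413, 190]
-48 33 [538, 438] [398, 221]
-48 37 [539, 429] [399, 211]
-48 41 [541, 419] [400, 202]
-48 45 [543, 410] [401, 193]
t12.6 holder xyz mm [1.134e+01 5.000e-02 6.423e+01] F xyz [-4.76  1.03 -2.73] w 39.8 g 20.7 My 1.01
```

```bash
python3 -m creep '[[0.38,-0.002,0,0,0],[0.38,-0.004,0,0,0],[0.38,-0.006,0,0,0],[0.38,-0.008,0,0,0],[0.38,-0.01,0,0,0],[0.38,-0.012,0,0,0],[0.38,-0.012,0,0,0]]'
python3 -c "
from h import *
st()"
```

```text
clock: 13.25
position: [0.5169, 0.2128, 0.0651]
ee_rot: [-0.0, 0.987, -0.162, 0.001]
contact_force: [-0.1, -0.1, -1.8]
width: 0.0397
gripper_force: 20.8
t13.2 holder xyz mm [ 6.75  0.49 65.07] F xyz [-0.09 -0.18 -1.84] w 39.7 g 20.8 My 0.025
```

```bash
python3 -m creep '[[0.38,-0.002,0,0,0],[0.38,-0.005,0,0,0],[0.38,-0.008,0,0,0],[0.38,-0.011,0,0,0],[0.38,-0.014,0,0,0],[0.38,-0.016,0,0,0],[0.38,-0.016,0,0,0]]'
python3 -c "
from h import *
st()"
```

```text
clock: 13.95
position: [0.5084, 0.2154, 0.0647]
ee_rot: [0.0, 0.987, -0.162, -0.0]
contact_force: [0.3, -0.4, -2.0]
width: 0.0398
gripper_force: 20.8
t13.9 holder xyz mm [-2.06  0.26 64.7 ] F xyz [ 0.36 -0.25 -1.96] w 39.8 g 20.8 My -0.025
```

```bash
python3 -m creep '[[0.38,-0.002,0,0,0],[0.38,-0.005,0,0,0],[0.38,-0.008,0,0,0],[0.38,-0.011,0,0,0],[0.38,-0.014,0,0,0],[0.38,-0.016,0,0,0],[0.38,-0.016,0,0,0]]'
python3 -c "
from h import *
st()"
```

```text
clock: 14.65
position: [0.5009, 0.2179, 0.0647]
ee_rot: [0.0, 0.987, -0.162, -0.0]
contact_force: [-0.2, 0.2, -1.5]
width: 0.0393
gripper_force: 20.8
t14.7 holder xyz mm [-10.04   0.25  64.72] F xyz [-0.25  0.08 -1.46] w 39.3 g 20.8 My 0.013
```

```bash
python3 -m creep '[[0.38,-0.004,0,0,0],[0.38,-0.004,0,-0.003,0],[0.38,-0.004,0,-0.006,0],[0.38,-0.004,0,-0.01,0],[0.38,-0.004,0,-0.014,0],[0.38,-0.004,0,-0.014,0]]'
python3 -c "
from h import *
st()"
```

```text
clock: 15.25
position: [0.4995, 0.2186, 0.0721]
ee_rot: [-0.0, 0.987, -0.162, 0.0]
contact_force: [0.5, 0.5, -2.0]
width: 0.0397
gripper_force: 20.8
t15.2 holder xyz mm [-11.54   0.46  72.14] F xyz [ 0.29  0.57 -2.05] w 39.7 g 20.8 My -0.051
```

```bash
python3 -m creep '[[0.38,0,0,-0.03,0],[0.38,0,0,-0.07,0],[0.38,0,0,-0.12,0],[0.38,0,0,-0.17,0],[0.38,0.02,0.03,-0.2,-0.003],[0.38,0.05,0.08,-0.2,-0.01],[0.38,0.08,0.14,-0.2,-0.018],[0.38,0.11,0.2,-0.2,-0.026],[0.38,0.14,0.26,-0.2,-0.034],[0.38,0.17,0.32,-0.2,-0.04]]'
python3 -c "
from h import *
st();goto([.568,-.1745,.17],6)"
```

```text
clock: 16.25
position: [0.5284, 0.0385, 0.1718]
ee_rot: [0.0, 0.999, -0.036, 0.0]
contact_force: [-0.9, 0.6, -1.9]
width: 0.0395
gripper_force: 20.9
t16.2 holder xyz mm [  73.47 -160.95  171.78] F xyz [-1.03  0.28 -1.92] w 39.5 g 20.9 My -0.041
yaw -4.14 tilt [ 1.e-04 -1.e-04 -1.e+00] shift units [0.1097 0.4192 0.0036] spin -0.0282
```

```bash
python3 -m creep '[[0.38,0.015,0.06,0,-0.004],[0.38,0.03,0.12,0,-0.008],[0.38,0.05,0.18,0,-0.013],[0.38,0.066,0.24,0,-0.018],[0.38,0.08,0.3,0,-0.022],[0.38,0.095,0.36,0,-0.026],[0.38,0.105,0.4,0,-0.0282],[0.38,0.11,0.42,0,-0.0282],[0.38,0.11,0.42,0,-0.0282],[0.38,0.11,0.42,0,-0.0282]]'
python3 - <<'E'
from h import *
st();goto([.568,-.1745,.08],6)
T=eyes.get_image("top");S=eyes.get_image("scene")
a=T["frame"][180:320,380:510,::-1];b=S["frame"][90:260,170:330,::-1]
A=cv2.resize(a,(390,420),interpolation=cv2.INTER_CUBIC);B=cv2.resize(b,(395,420),interpolation=cv2.INTER_CUBIC)
cv2.imwrite("pics/t6.png",np.hstack([A,B]))
E
```

```text
clock: 17.25
position: [0.5674, -0.1728, 0.1715]
ee_rot: [-0.001, 0.999, 0.051, -0.0]
contact_force: [-0.4, 0.5, -2.3]
width: 0.0395
gripper_force: 20.9
t17.2 holder xyz mm [ 177.93 -348.68  171.53] F xyz [-0.59  0.34 -2.34] w 39.5 g 20.9 My -0.019
yaw 5.88 tilt [-9.0e-04  1.2e-03 -1.0e+00] shift units [0.001  0.0038 0.1831] spin -0.0003
```

View pics/t6.png

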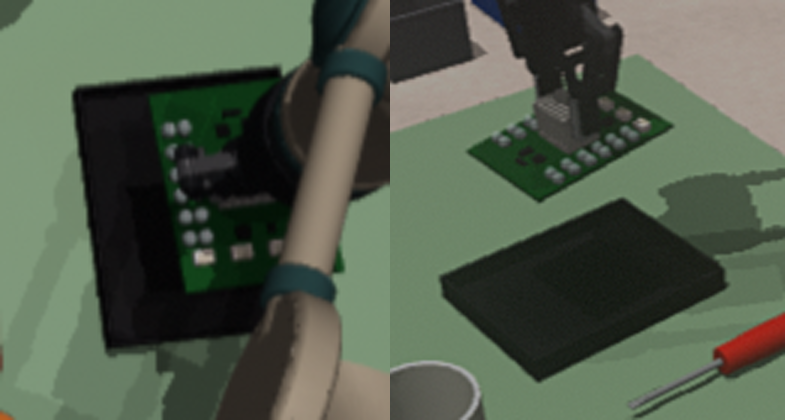

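```bash
python3 - <<'E'
from h import *
T=eyes.get_image("top");S=eyes.get_image("scene")
cs=[(75,90),(280,68),(107,350),(312,328)]
W=np.array([at_z(T,(p[0]/3+380,p[1]/3+180),.022)[:2] for p in cs]);print(W.round(4).tolist(),W.mean(0))
# scene tray rim corners from right panel: left(442,280) back(622,200) right(725,268) front(540,365)
k=160/395.;k2=170/420.
V=np.array([at_z(S,((u-390)*k+170,v*k2+90),.022)[:2] for u,v in((442,280),(622,200),(725,268),(540,365))]);print(V.round(4).tolist(),V.mean(0))
ang=lambda v:np.degrees(np.arctan2(v[1],v[0]))
print(ang(W[0]-W[2]),ang(W[0]-W[1])-90)
for n in("heatsink","board_front","board_rear","board"):
  for c in("top","scene"): print(n,c,[(np.round(r["centre"],1).tolist(),round(r["confidence"],2)) for r in eyes.place_of(c,n)[:5]])
E
```

```text
[[0.6581, -0.0893], [0.6705, -0.2392], [0.4697, -0.1025], [0.4814, -0.2484]] [ 0.56993957 -0.16984198]
[[0.6704, -0.2325], [0.4839, -0.2493], [0.4692, -0.1048], [0.6578, -0.0831]] [ 0.57033257 -0.16741477]
4.021401413746849 4.7089272401653375
heatsink top [([462.1, 229.5], 0.93), ([163.5, 316.9], 0.68), ([247.9, 157.1], 0.59)]
heatsink scene [([525.3, 354.1], 0.83), ([240.2, 131.4], 0.7), ([261.8, 383.5], 0.58)]
board_front top [([469.8, 275.9], 0.91), ([170.5, 339.1], 0.58), ([372.5, 336.8], 0.38)]
board_front scene [([533.9, 349.3], 0.91), ([293.9, 429.5], 0.78), ([269.6, 130.2], 0.72)]
board_rear top [([163.4, 294.3], 0.76), ([454.0, 207.7], 0.67), ([278.5, 158.9], 0.61), ([462.3, 241.2], 0.25)]
board_rear scene [([212.8, 164.8], 0.97), ([245.0, 368.4], 0.77), ([509.0, 382.8], 0.56)]
board top [([463.1, 240.2], 0.75), ([165.1, 315.9], 0.72), ([253.3, 165.2], 0.67)]
board scene [([243.7, 147.2], 0.74), ([265.5, 394.2], 0.62), ([520.1, 364.6], 0.59)]
```

```bash
python3 - <<'E'
from h import *
T=eyes.get_image("top");S=eyes.get_image("scene")
f=tri(T,(469.8,275.9),S,(269.6,130.2));r=tri(T,(454,207.7),S,(212.8,164.8));h=tri(T,(462.1,229.5),S,(240.2,131.4));b=tri(T,(463.1,240.2),S,(243.7,147.2))
print(f.round(4),r.round(4),h.round(4),b.round(4),"len",np.linalg.norm(f-r),"tilt",np.arcsin((f-r)[2]/.13),"yaw",np.degrees(np.arctan2(*(r-f)[[1,0]])))
g=(f+r)/2;print(g.round(4),"shift world",(np.array([.570,-.169])-g[:2]).round(4));goto([.57,-.169,.1],4.7)
E
```

```text
[ 0.4995 -0.182   0.1575] [ 0.6358 -0.1673  0.1345] [ 0.5784 -0.1621  0.1899] [ 0.5667 -0.1756  0.1457] len 0.13898105491602672 tilt 0.17819535325532446 yaw 6.142883325547038
[ 0.5676 -0.1747  0.146 ] shift world [0.0024 0.0057]
yaw 5.9 tilt [-1.e-04 -1.e-04 -1.e+00] shift units [ 0.0054 -0.0089  0.1434] spin 0.0033
```

```bash
python3 -m creep '[[0.38,0.006,-0.011,0.03,0.003],[0.38,0.006,-0.011,0.07,0.003],[0.38,0.006,-0.011,0.11,0.003],[0.38,0.006,-0.011,0.15,0.003],[0.38,0.006,-0.011,0.18,0.003],[0.38,0.006,-0.011,0.205,0.003],[0.38,0.006,-0.011,0.225,0.003],[0.38,0.006,-0.011,0.233,0.003],[0.38,0.006,-0.011,0.233,0.003],[0.38,0.006,-0.011,0.233,0.003]]'
cat >> h.py <<'E'
def st2():
    s,M=tool();f=M.T@s["contact_force"]
    print("t%.1f"%s["clock"],"pos mm",(1e3*s["position"]).round(2),"F tool xy, world z",f[:2].round(2),s["contact_force"][2].round(2),"w",round(s["width"]*1e3,1),"g",round(s["gripper_force"],1),"M tool",(M.T@s["moment"]).round(3))
E
python3 -c "
from h import *
st2()"
python3 -m creep '[[0.38,0,0,0.006,0],[0.38,0,0,0.012,0],[0.38,0,0,0.018,0],[0.38,0,0,0.022,0],[0.38,0,0,0.022,0]]'
python3 -c "
from h import *
st2()"
```

```text
clock: 18.95
position: [0.5707, -0.1682, 0.0558]
ee_rot: [0.0, 0.999, 0.042, 0.001]
contact_force: [-0.1, 0.2, -2.5]
width: 0.0396
gripper_force: 20.9
t18.9 pos mm [ 570.71 -168.17   55.8 ] F tool xy, world z [-0.1  -0.22] -2.53 w 39.6 g 20.9 M tool [0.017 0.05  0.019]
clock: 19.45
position: [0.5699, -0.1678, 0.0438]
ee_rot: [-0.0, 0.999, 0.042, -0.0]
contact_force: [0.1, 0.4, -2.0]
width: 0.0392
gripper_force: 20.9
t19.4 pos mm [ 569.94 -167.84   43.84] F tool xy, world z [ 0.18 -0.39] -2.05 w 39.2 g 20.9 M tool [ 0.017 -0.035  0.032]
```

```bash
python3 -m creep '[[0.38,0,0,0.002,0],[0.38,0,0,0.004,0],[0.38,0,0,0.006,0],[0.38,0,0,0.006,0]]'
python3 -c "
from h import *
st2()"
```

```text
clock: 19.85
position: [0.5702, -0.1679, 0.0411]
ee_rot: [-0.0, 0.999, 0.042, -0.0]
contact_force: [-0.0, 0.6, -1.9]
width: 0.0396
gripper_force: 20.9
t19.9 pos mm [ 570.16 -167.94   41.11] F tool xy, world z [ 0.02 -0.59] -1.92 w 39.6 g 20.9 M tool [ 0.001  0.004 -0.009]
```

```bash
python3 -m creep '[[0.38,0,0,0.002,0],[0.38,0,0,0.004,0],[0.38,0,0,0.006,0],[0.38,0,0,0.006,0]]'
python3 -c "
from h import *
st2()"
```

```text
clock: 20.25
position: [0.5701, -0.1679, 0.0381]
ee_rot: [-0.0, 0.999, 0.042, -0.0]
contact_force: [0.3, -0.1, -2.4]
width: 0.0393
gripper_force: 20.9
t20.2 pos mm [ 570.12 -167.9    38.08] F tool xy, world z [0.26 0.16] -2.41 w 39.3 g 20.9 M tool [-0.025 -0.046  0.025]
```

```bash
python3 -m creep '[[0.38,-0.0005,0,0.002,0],[0.38,-0.001,0,0.004,0],[0.38,-0.001,0,0.004,0]]'
python3 -c "
from h import *
st2()"
```

```text
clock: 20.55
position: [0.5698, -0.168, 0.0366]
ee_rot: [0.0, 0.999, 0.042, 0.0]
contact_force: [-1.1, 1.2, 1.7]
width: 0.0401
gripper_force: 21.3
t20.6 pos mm [ 569.81 -168.03   36.59] F tool xy, world z [-0.97 -1.24] 1.68 w 40.1 g 21.3 M tool [ 0.106  0.04  -0.058]
```

```bash
python3 -m creep '[[0.38,-0.0005,0,0.002,0],[0.38,-0.0015,0,0.004,0],[0.38,-0.0015,0,0.004,0]]'
python3 -c "
from h import *
st2()"
```

```text
clock: 20.85
position: [0.5688, -0.1681, 0.0343]
ee_rot: [0.0, 0.999, 0.042, -0.0]
contact_force: [-1.7, -0.0, 2.1]
width: 0.0393
gripper_force: 21.5
t20.9 pos mm [ 568.76 -168.12   34.27] F tool xy, world z [-1.74 -0.11] 2.1 w 39.3 g 21.5 M tool [ 0.025 -0.116 -0.076]
```

```bash
python3 -m creep '[[0.38,-0.0007,0,0.002,0],[0.38,-0.0014,0,0.004,0],[0.38,-0.002,0,0.006,0],[0.38,-0.002,0,0.006,0]]'
python3 -c "
from h import *
st2()"
```

```text
clock: 21.25
position: [0.5678, -0.1682, 0.031]
ee_rot: [-0.0, 0.999, 0.042, -0.0]
contact_force: [-1.7, -0.4, 1.8]
width: 0.0399
gripper_force: 21.5
t21.2 pos mm [ 567.75 -168.16   31.02] F tool xy, world z [-1.78  0.29] 1.81 w 39.9 g 21.5 M tool [ 0.001 -0.153 -0.002]
```

```bash
python3 -m creep '[[0.38,-0.0004,0,0.001,0],[0.38,-0.0007,0,0.002,0],[0.38,-0.0007,0,0.002,0]]'
python3 -c "
from h import *
st2()"
```

```text
clock: 21.55
position: [0.5676, -0.1682, 0.0302]
ee_rot: [0.0, 0.999, 0.042, -0.0]
contact_force: [-1.8, -0.2, 1.9]
width: 0.0395
gripper_force: 21.6
t21.6 pos mm [ 567.6  -168.22   30.18] F tool xy, world z [-1.78  0.01] 1.93 w 39.5 g 21.6 M tool [-0.068 -0.113  0.026]
```

```bash
python3 -m creep '[[0.38,-0.0004,0,0.001,0],[0.38,-0.0007,0,0.002,0],[0.38,-0.0007,0,0.002,0]]'
python3 -c "
from h import *
st2()"
```

```text
clock: 21.85
position: [0.5675, -0.1682, 0.0299]
ee_rot: [0.0, 0.999, 0.042, 0.0]
contact_force: [-2.8, -0.1, 5.5]
width: 0.0394
gripper_force: 22.0
t21.9 pos mm [ 567.55 -168.21   29.88] F tool xy, world z [-2.79 -0.09] 5.48 w 39.4 g 22.0 M tool [ 0.202 -0.22  -0.019]
```

```bash
python3 -m creep '[[0.38,0.0004,0,0.001,0],[0.38,0.0004,0,0.001,0]]'
python3 - <<'E'
from h import *
st2()
T=eyes.get_image("top");S=eyes.get_image("scene")
def n(c,l,p):
    v=[np.array(x["centre"]) for x in eyes.place_of(c,l) if np.linalg.norm(np.array(x["centre"])-p)<25];return v[0] if v else None
for l,X in(("board_front",[.505,-.174,.004]),("board_rear",[.635,-.163,.004])):
    a=n("top",l,proj(T,X));b=n("scene",l,proj(S,X));print(l,a,b, None if a is None or b is None else tri(T,a,S,b).round(4))
E
```

```text
clock: 22.05
position: [0.5676, -0.1682, 0.0299]
ee_rot: [0.0, 0.999, 0.042, 0.0]
contact_force: [-3.8, 0.4, 9.5]
width: 0.0396
gripper_force: 22.4
t22.1 pos mm [ 567.58 -168.2    29.89] F tool xy, world z [-3.75 -0.73] 9.49 w 39.6 g 22.4 M tool [ 0.204 -0.403 -0.03 ]
board_front [447.5 278.2] [275.6 193.6] [ 0.5054 -0.1727  0.0123]
board_rear [435.  217.1] [222.4 218.7] [ 0.6407 -0.1541  0.0167]
```

```bash
python3 -m creep '[[0.4,0,0,-0.0008,0],[0.45,0,0,-0.0008,0],[0.5,0,0,-0.0008,0],[0.55,0,0,-0.0008,0],[0.6,0,0,-0.0008,0],[0.65,0,0,-0.0008,0],[0.65,0,0,-0.0008,0]]'
python3 -c "
from h import *
st2()"
python3 -m creep '[[0.65,0,0,-0.01,0],[0.65,0,0,-0.03,0],[0.65,0,0,-0.06,0],[0.65,0,0,-0.1,0],[0.65,0,0,-0.16,0],[0.65,0,0,-0.22,0],[0.65,0,0,-0.28,0],[0.65,-0.1,0,-0.32,0],[0.65,-0.2,0,-0.34,0],[0.65,-0.2,0,-0.34,0]]'
python3 - <<'E'
from h import *
st2()
T=eyes.get_image("top");S=eyes.get_image("scene")
a=T["frame"][180:320,380:510,::-1];b=S["frame"][140:300,170:330,::-1]
cv2.imwrite("pics/t7.png",np.hstack([cv2.resize(a,(390,420),interpolation=cv2.INTER_CUBIC),cv2.resize(b,(400,420),interpolation=cv2.INTER_CUBIC)]))
E
```

```text
clock: 23.05
position: [0.5675, -0.1682, 0.029]
ee_rot: [0.0, 0.999, 0.042, -0.0]
contact_force: [1.1, 1.4, -0.3]
width: 0.0554
gripper_force: 0.0
t23.1 pos mm [ 567.54 -168.16   28.96] F tool xy, world z [ 1.25 -1.29] -0.28 w 55.4 g 0.0 M tool [ 0.027  0.018 -0.045]
clock: 24.05
position: [0.4632, -0.176, 0.2014]
ee_rot: [0.0, 0.999, 0.041, -0.001]
contact_force: [0.3, 0.6, 0.1]
width: 0.0556
gripper_force: 0.0
t24.1 pos mm [ 463.16 -175.97  201.38] F tool xy, world z [ 0.35 -0.61] 0.07 w 55.6 g 0.0 M tool [-0.038 -0.031  0.001]
```

View pics/t7.png

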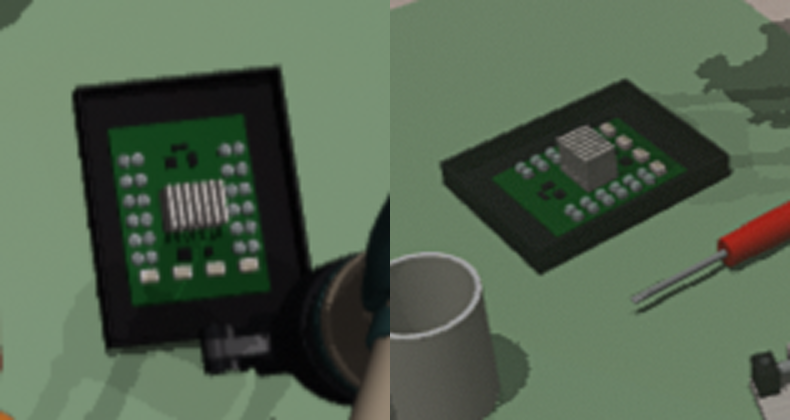

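The picture shows the board lying flat and centred in the tray (left panel, about x 110–270, y 115–305), components up. The gripper is clear of it.

```bash
python3 -c "
from rig import manip
print(manip.sign_off())"
```

```text
the job is handed in; nothing more can be done
None
```

The board is out of the holder, lying flat and components up on the tray floor; I let go of it, backed the gripper clear, and handed the job in at about 24 s of the 64 s allowed.

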